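Nip up the shaft clamp with the hex key

TASK

Take the T-shaped hex key from the wooden tool block, feel its end fully home into the recessed hex socket of the shaft clamp's screw, pressing gently and not turning the screw until the key is home, then turn the screw clockwise just until it comes up firm against its stop. Let go and leave the key standing upright in the socket, and do not disturb the things lying around.

Things in the scene. Friction and masses are not known exactly. Their poses are not given: they have to be found in the camera images.
- key_grip (a point): Centre of the black handle of the T-shaped hex key, a bar 90 mm long (along this frame's y), 24 mm thick (along x: the width to grip) and 22 mm high; z points up the key. A steel hexagonal shank hangs below its middle. The key weighs 0.19 to 0.34 kg and starts upright in a loose round hole of the tool block; its yaw varies.
- key_tip (a point): Centre of the flat lower end of the key's shank, 73 mm below the handle's centre, same axes. The shank is a hexagon 19 mm across flats (21.9 mm over corners), 62 mm long below the handle; its flats face +x and -x and every 60 degrees from there. Its last 2 mm tapers to a round 18 mm wide.
- tool_block: Wooden block 70 x 60 x 35 mm lying on the bench, origin in the centre of its underside; its middle hole, 24 mm wide and 28 mm deep from the top, holds the key, so lift the key by more than 30 mm to draw it out. Two smaller holes are empty. Fixed.
- clamp: Aluminium shaft clamp fixed to the bench, 64 x 96 mm (x, y) and 60 mm high, on a flange 64 x 146 x 10 mm, with a 25 mm steel shaft lying through it along x and sticking out 33 mm at either side; origin in the centre of its underside. The screw stands upright on its +y half.
- screw_mouth (a point): Centre of the round counterbore, 38 mm wide, in the clamp's top face, level with that face (60 mm above the bench), on the screw's upright axis; axes as the clamp's. The flat top of the screw's head lies 6 mm below this point, and the floor of its hex socket 22 mm below it.
- socket_floor (a point): Centre of the socket's floor, where the end of a key that is fully home rests; axes as the clamp's, not the hexagon's. The socket is 20 mm across flats and 16 mm deep, with sharp edges. At what angle the hexagon stands is not told: see or feel it (it repeats every 60 degrees; the key goes in within about 5 degrees of it). A key at a wrong angle rests on the rim, 14 to 16 mm above the floor.
- screw (a joint): Turn of the screw in rad, growing clockwise seen from above; it starts between 0.1 and 0.35 and comes up firm against a solid stop at 0.9. Until then it turns with a light, steady drag (about 0.1 N m); at the stop the resistance rises steeply. The reading says how far it has turned, not how its hexagon stands in the world.
- weight_0: Brass check weight 38 mm wide and 28 mm high standing loose on the bench; origin in the centre of its underside.
- weight_1: Smaller brass check weight, 30 mm wide and 26 mm high, loose on the bench; origin in the centre of its underside.
- loupe: Black stand loupe, 39 mm wide and 32 mm high, loose on the bench; origin in the centre of its underside.
Not all that is in view belongs to the job. Of the things shaped like the part that bears key_grip, the black one is meant.

How it is judged (in metres and radians):
On the way, in this order (a step that is already met when the one before it is completed fails the run):
1. the key's end is fully home in the socket, within 3 mm of its floor, before the screw has been turned beyond 0.5 rad (z of key_tip in the frame of screw_mouth below -0.019 m and horizontal distance between key_tip and screw_mouth below 0.004 m and value of joint screw below 0.5 rad), for 0.1 s.
2. the screw is turned up to its stop with the key home (value of joint screw above 0.84 rad and z of key_tip in the frame of screw_mouth below -0.019 m), for 0.1 s.
At the end, for the whole second after the job is handed in: the screw stands within 0.06 rad of its stop (0.84 rad or more); the key stands at rest in the socket, let go, its end within 3 mm of the socket's floor and 4 mm of the screw's axis, and upright within 0.15 rad (all of step 2 and horizontal distance between key_tip and screw_mouth below 0.004 m and angle between key_grip's own z axis and vertical below 0.15 rad and linear speed of key below 0.02 m/s); the robot touches nothing.
It fails at once if the key is pressed on the screw with more than 60 N while it is not home (contact force between key and screw above 60 N and z of key_tip in the frame of screw_mouth above -0.018 m).
It fails at once if the key is forced in the screw with contact forces of more than 350 N in all (some 1.2 N m at the stop) (contact force between key and screw above 350 N).
It fails at once if the screw is turned beyond 0.55 rad while the key is not fully home (value of joint screw above 0.55 rad and z of key_tip in the frame of screw_mouth above -0.018 m).
It fails at once if a bystander (either weight or the loupe) is moved by more than 15 mm (distance of any of weight_0, weight_1, loupe from where it was at the start of the episode above 0.015 m).
It also fails if it takes over 67 s, if anything falls off the work surface, if the arm or the gripper's body presses on something with over 40 N, if the wrist force passes 120 N, or if a joint passes its speed limit or range.

ROBOT

A 7-joint arm with a two-finger parallel gripper is mounted at the origin on a cart in front of the work surface, level with it; the furniture and walls round the work are solid. World frame = base frame: x ahead of the robot, y to its left, z up, the work surface at z = 0. Lengths are in mm, angles in rad, forces in N, time in s.
With the tool pointing down it reaches from about 350 to 900 mm from the base axis. Payload 19.9 kg.
Tool frame: the origin (TCP) lies at the very end of the fingers, on their centre line; the grasp point (between the pads) lies 19 mm behind it (grasp_offset is the distance from the TCP to the grasp point, in mm); z points along the fingers, y is the direction in which the jaws open and shut (so a half turn about z gives the same grasp; the last joint's range is limited). The gripper opens to 85 mm and grips with 20 to 120 N. Pads are 22 mm wide; open, the fingers measure 114 mm over their backs; the gripper's body (76 mm by 85 mm) begins 54 mm behind the grasp point. The pads swing forward as they close: fully open they stand 13 mm farther back than shut.
Start: joints at [-1.236, 0.417, -0.01, 1.614, 0.005, 1.111, -0.053], TCP at [229.374, 581.368, 231.26] pointing down, gripper open.
Joint ranges: [-2.81, 2.81], [-0.39, 2.02], [-1.27, 1.25], [0.06, 2.57], [-1.19, 4.33], [0.19, 2], [-2.82, 2.82]. Speed limits (rad/s): [1.89, 1.89, 2.39, 2.39, 3.01, 3.01, 3.01].

INTERFACE

Orientations are given as a rotation vector (axis times angle).
In Python, from cell import state, get_image, calibration, finish_job, grasp_offset gives the robot as it stands. The module is installed in compiled form; this text tells all that it offers.
- The arm moves only by the tool drive_tool, never from a script. Its argument "series" is text: rows parted by semicolons, each of 5 numbers parted by spaces: the closure, from 0 (fully open) to 1 (shut), then the shift along the tool's x, y, z in m, then the turn about the tool's z in degrees. In form: jaw dx dy dz roll; .... A call has 1 to 20 rows; each row is the pose to reach, as a shift and turn from the pose commanded when the call began, along the tool's axes at that moment; what a row does not reach only later rows make up. A row lasts 1/10 s, in which the tool goes at most 50 mm and 8.59 degrees, less where a joint would pass 70% of its speed; a pose out of reach is approached as far as the arm can. A call with a gripper value outside its range is refused whole. The fingers move at their own pace and stop on an object; the grip force is fixed at half the most. Time passes only in rows, so rows that repeat a pose let the fingers close. It gives the time, the measured TCP pose, the force and the opening at its end, in the units of the state.
- state(): the state, without advancing time (a new reading comes with each control period).
- get_image(name): name is "scene" or "top"; returns the picture (400x640x3 uint8, red, green, blue); there is no depth.
- calibration(name): a dict with "vfov" (degrees; the focal length in pixels is half the picture's height over the tangent of half this angle, whatever the lens; pixels are square), "cx", "cy" (the principal point, pixels), "T" (4x4, takes a point from camera to world coordinates). Camera axes: x right, y up, looking along -z (the intrinsics and any distortion apply to the point x, -y, -z); pixel columns grow to the right and rows downward; lengths in mm; the calibration is good to about 2 mm. A picture is of the moment at which its call begins. calibration takes no time and is no camera call.
- finish_job(): hands the job in, once; it reports no verdict.
The state is a dict: "time": time; "qpos": joint angles; "qvel": joint speeds; "joint_efforts": joint torques, N m; "eef_pos": TCP position; "tcp_rot": TCP orientation; "contact_force": force on the tool from outside, world axes, zero at the start; "wrist_torque": the same for the moment, N m; "gripper_width": opening from 0.0 (shut) to 1.0 (fully open).
Only numpy, scipy, OpenCV 4.12 (cv2) and the standard library are available. Lean on these libraries where they do the work, as an engineer would, in place of code of your own. Each camera call takes 0.05 s, during which the arm holds its last target. There are 200 camera calls.

## Working session

There is one attempt and no reset: what is moved stays moved. The work goes in short steps, Python scripts to look and compute and a tool call to move; the robot and the scene stay as the last step left them, time stands still between calls to the robot, and variables do not carry over. Pictures are saved under pics/ and viewed, about 8 in all and at most 12, crops included, and the job is handed in when it is done.

Besides the shell and the picture viewer there is one more tool, called in YAML: its name, and indented under it one key for each argument. drive_tool: Moves the arm, as the interface text tells. Its arguments: {"type":"object","properties":{"series":{"type":"string"}},"required":["series"]}

```bash
mkdir -p pics; python3 - <<'E'
from cell import *
import cv2
for n in("scene","top"):
    cv2.imwrite(f"pics/{n}0.png",get_image(n)[:,:,::-1]); c=calibration(n); print(n,c)
s=state();print(s); print(grasp_offset if not callable(grasp_offset) else grasp_offset())
E
```

```text
scene {'vfov': 50.76414480127591, 'cx': 318.9737732613036, 'cy': 200.8606091592435, 'T': array([[ 7.28056025e-01,  3.85108699e-01, -5.67120546e-01,
        -2.01963262e+02],
       [-6.85281154e-01,  4.30592775e-01, -5.87349641e-01,
        -9.99552652e+02],
       [ 1.80045536e-02,  8.16260468e-01,  5.77403399e-01,
         8.57844705e+02],
       [ 0.00000000e+00,  0.00000000e+00,  0.00000000e+00,
         1.00000000e+00]])}
top {'vfov': 54.49773447392466, 'cx': 321.9705146638668, 'cy': 199.56280033944543, 'T': array([[ 2.20468468e-02,  9.88817870e-01, -1.47489515e-01,
         3.93033960e+02],
       [-9.99727972e-01,  2.06819731e-02, -1.07814099e-02,
        -2.10933529e+02],
       [-7.61047660e-03,  1.47687089e-01,  9.89004856e-01,
         1.26772319e+03],
       [ 0.00000000e+00,  0.00000000e+00,  0.00000000e+00,
         1.00000000e+00]])}
{'time': 0.1, 'qpos': array([-1.23650578,  0.41792512, -0.01029653,  1.6140739 ,  0.00469671,
        1.11071417, -0.05300092]), 'qvel': array([-0.00072543, -0.00162489,  0.00076955, -0.001473  , -0.00025213,
        0.00018216,  0.00045127]), 'joint_efforts': array([ 2.56763320e-03, -8.65824223e+01,  6.81779366e-01, -4.35647571e+01,
        1.94050523e-02,  4.92803520e-03, -7.71495525e-05]), 'eef_pos': array([229.28104961, 581.1043893 , 230.73294584]), 'tcp_rot': array([-5.86801306e-01, -3.08618014e+00,  1.71243458e-03]), 'contact_force': array([0.28110746, 0.04731706, 0.61724733]), 'wrist_torque': array([0.04491454, 0.01689506, 0.00925814]), 'gripper_width': 1.0023952642902432}
18.700000000000003
```

View pics/scene0.png

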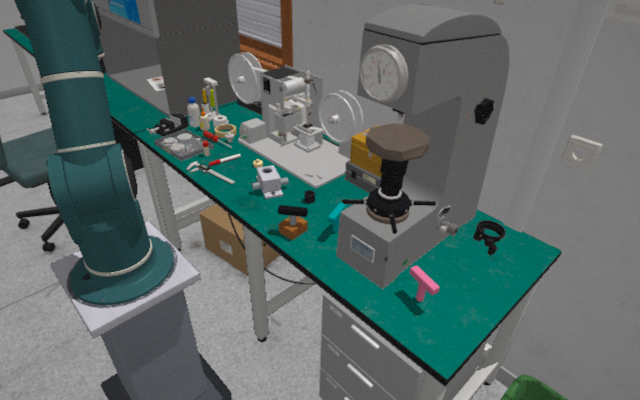

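View pics/top0.png

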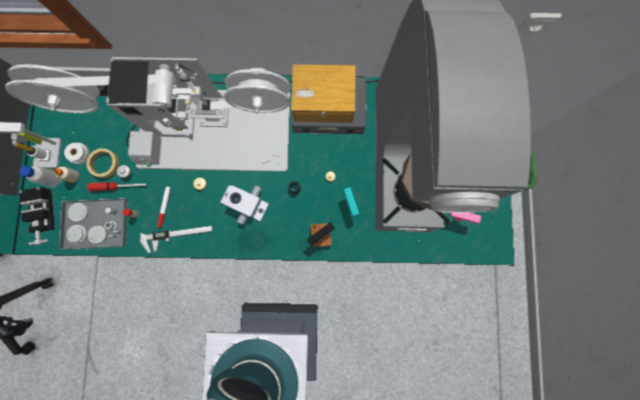

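The two pictures show the following:
- **Key:** the black T-key stands in the wooden block, top (320,235) and scene (293,211).
- **Lookalikes:** a teal T at top (350,200) / scene (337,211), and a pink T at top (465,216) / scene (423,285). I choose the black one.
- **Clamp:** top (245,203), scene (268,180).
- **Bystanders:** weights at top (199,183) and (330,176), loupe at top (294,188).

Next is one close crop of both views.

```bash
cat > h.py <<'E'
import numpy as np, cv2
from cell import *
def ray(n,u,v):
    c=calibration(n); f=200/np.tan(np.radians(c['vfov']/2)); T=c['T']
    d=T[:3,:3]@np.array([(u-c['cx'])/f,-(v-c['cy'])/f,-1]); return T[:3,3],d
def plane(n,u,v,z):
    o,d=ray(n,u,v); return o+d*(z-o[2])/d[2]
def proj(n,p):
    c=calibration(n); f=200/np.tan(np.radians(c['vfov']/2)); T=c['T']
    q=T[:3,:3].T@(np.array(p)-T[:3,3]); return c['cx']-f*q[0]/q[2], c['cy']+f*q[1]/q[2]
def tri(a,b):
    (o1,d1),(o2,d2)=ray('top',*a),ray('scene',*b)
    t=np.linalg.lstsq(np.c_[d1,-d2],o2-o1,rcond=None)[0]; p,q=o1+t[0]*d1,o2+t[1]*d2
    return (p+q)/2,np.linalg.norm(p-q)
E
python3 - <<'E'
from h import *
a=cv2.imread('pics/top0.png')[165:255,215:345]; b=cv2.imread('pics/scene0.png')[155:245,225:355]
im=np.vstack([cv2.resize(x,None,fx=4.5 if 0 else 4,fy=4,interpolation=cv2.INTER_CUBIC) for x in(a,b)])
cv2.imwrite('pics/c1.png',np.hstack([im[:360],im[360:]])[:, :]if 0 else cv2.resize(im,None,fx=.83,fy=.83))
print(tri((320,235),(293,211)), plane('top',245,203,60), plane('top',263,211,60))
E
```

```text
(array([ 461.97172123, -195.46745354,   82.077173  ]), np.float64(3.4197936085604885)) [557.15058977  44.02962371  60.        ] [533.03812169 -13.76514615  60.        ]
```

View pics/c1.png

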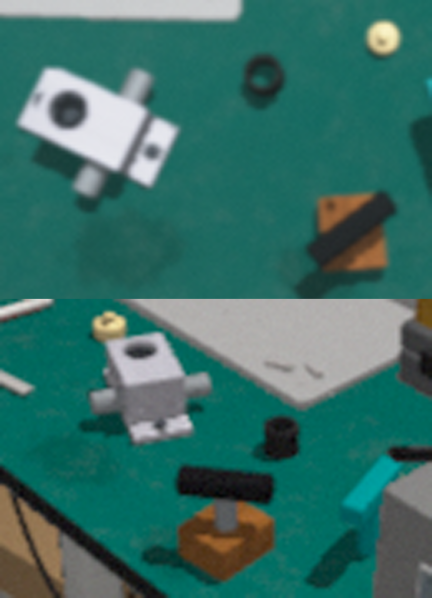

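The crop confirms the black T-key in the block: handle near top (321,234), loupe near (294,188), weight near (330,176). The counterbore is the dark disc near top (235.5,198) and scene (267,170). I'll measure these now.

```bash
cat >> h.py <<'E'
def blob(im,mask,seed,off):
    n,l,s,c=cv2.connectedComponentsWithStats(mask.astype(np.uint8)); 
    k=min(range(1,n),key=lambda i:np.hypot(*(c[i]+off-seed))+ (1e3 if s[i][4]<8 else 0))
    ys,xs=np.nonzero(l==k); return np.c_[xs,ys]+np.array(off),s[k][4]
def wcent(g,seed,r,hi):  # darkness weighted centroid
    y,x=np.mgrid[:g.shape[0],:g.shape[1]]; w=np.clip(hi-g.astype(float),0,None)*(np.hypot(x-seed[0],y-seed[1])<r)
    c=np.array([(w*x).sum(),(w*y).sum()])/w.sum(); d=np.stack([x-c[0],y-c[1]],-1)
    C=np.einsum('ij,ijk,ijl->kl',w,d,d)/w.sum(); return c,C
E
python3 - <<'E'
from h import *
t=cv2.imread('pics/top0.png').astype(int); s=cv2.imread('pics/scene0.png').astype(int)
# key handle: dark pixels
for n,im,seed,r in(('top',t,(320.5,233),18),('scene',s,(293,211),18)):
    m=(im.max(2)<50); y,x=np.mgrid[:400,:640]; m&=np.hypot(x-seed[0],y-seed[1])<r
    p,a=blob(im,m,np.array(seed),(0,0)); R=cv2.minAreaRect(p.astype(np.float32)); print(n,a,p.mean(0),R)
    c=p.mean(0); _,v=np.linalg.eigh(np.cov(p.T)); d=v[:,1]
    if n=='top':
        e=[plane('top',*(c+k*d*12),89) for k in(-1,1)]; ax=e[1]-e[0]; print('handle',plane('top',*c,89),'yaw',np.degrees(np.arctan2(ax[1],ax[0]))); kt=c
    else: print('tri',tri(kt,c))
# block (orange)
# mouth
gt,gs=t.max(2),s.max(2)
ct,_=wcent(gt,(235.5,197.8),7,150); cs,_=wcent(gs,(267.2,170.4),7,150)
print('mouth',ct,cs,plane('top',*ct,60),plane('scene',*cs,60),tri(ct,cs))
print(gt[189:207,226:246]); print(gs[163:178,257:279])
# bystanders
for nm,uv,z in(('w',(330,176),28),('w',(199,183),28),('loupe',(294,188),32),('teal',(350,200),20)): print(nm,plane('top',*uv,z).round())
E
```

```text
top 189 [319.98941799 234.2962963 ] ((320.5768737792969, 234.11534118652344), (7.48845100402832, 28.012359619140625), 56.30992889404297)
handle [ 462.35345725 -194.43001739   89.        ] yaw 128.13137439055404
scene 235 [292.37021277 210.62978723] ((292.15240478515625, 210.62803649902344), (28.27047348022461, 8.282365798950195), 6.340191841125488)
tri (array([ 462.70158999, -194.32135776,   82.64822973]), np.float64(0.0642891776865158))
mouth [235.07068573 197.55736107] [266.70233196 169.20576132] [573.80258366  76.26209037  60.        ] [576.5173261   85.08128442  60.        ] (array([571.65285382,  75.69496041,  66.20970922]), np.float64(3.0432099027100046))
[[152 203 228 231 233 234 234 234 234 234 233 231 228 219 200 173 149 130
  119 113]
 [181 220 229 231 232 232 234 233 233 234 234 234 234 233 229 223 208 182
  151 132]
 [199 224 228 230 232 232 231 227 224 223 225 227 229 233 234 234 231 225
  208 181]
 [200 210 221 229 231 226 211 185 166 156 159 177 200 222 231 235 234 234
  231 226]
 [166 182 212 227 219 191 154 122  98  87  95 115 142 181 216 231 235 235
  234 233]
 [152
[... 1888 characters left out ...]
50  50  51  70 129 181 204 206
  204 174 128 106]
 [101 145 187 204 199 190 161 114  77  78  73  94 126 159 185 202 209 203
  204 194 160 118]
 [ 99 113 172 207 206 207 201 187 174 173 177 178 189 200 206 206 205 204
  206 207 195 146]
 [102 106 147 190 208 205 206 205 205 204 204 203 206 205 206 207 206 203
  205 203 204 170]
 [111 102 116 173 207 208 209 208 205 203 204 204 206 202 205 207 208 208
  206 204 204 193]
 [142 102 103 145 192 209 207 209 203 204 205 202 207 209 206 207 209 204
  205 204 204 202]
 [124  98 104 118 175 209 207 207 209 203 204 203 205 205 204 203 205 205
  204 201 203 202]]
w [ 656. -222.   28.]
w [624. 204.  28.]
loupe [ 613. -106.   32.]
teal [ 580. -288.   20.]
```

drive_tool:
  series: "0 -0.501 -0.636 0.08 30.3; 0 -0.501 -0.636 0.08 30.3; 0 -0.501 -0.636 0.08 30.3; 0 -0.501 -0.636 0.08 30.3; 0 -0.501 -0.636 0.08 30.3; 0 -0.501 -0.636 0.08 30.3; 0 -0.501 -0.636 0.08 30.3; 0 -0.501 -0.636 0.08 30.3; 0 -0.501 -0.636 0.08 30.3; 0 -0.501 -0.636 0.08 30.3; 0 -0.501 -0.636 0.08 30.3; 0 -0.501 -0.636 0.08 30.3; 0 -0.501 -0.636 0.08 30.3; 0 -0.501 -0.636 0.08 30.3; 0 -0.501 -0.636 0.08 30.3; 0 -0.501 -0.636 0.08 30.3; 0 -0.501 -0.636 0.08 30.3; 0 -0.501 -0.636 0.08 30.3; 0 -0.501 -0.636 0.08 30.3; 0 -0.501 -0.636 0.08 30.3"

```text
time: 2.1
eef_pos: [461.9, -192.8, 151.4]
tcp_rot: [-1.371, -2.826, -0.001]
contact_force: [0.9, 0.6, 0.7]
gripper_width: 1.002
```

drive_tool:
  series: "0 -0.0016 -0.0005 0.03 0; 0 -0.0016 -0.0005 0.06 0; 0 -0.0016 -0.0005 0.08 0; 0 -0.0016 -0.0005 0.092 0; 0 -0.0016 -0.0005 0.092 0; 0 -0.0016 -0.0005 0.092 0; 0.9 -0.0016 -0.0005 0.092 0; 0.9 -0.0016 -0.0005 0.092 0; 0.9 -0.0016 -0.0005 0.092 0; 0.9 -0.0016 -0.0005 0.092 0; 0.9 -0.0016 -0.0005 0.092 0; 0.9 -0.0016 -0.0005 0.092 0; 0.9 -0.0016 -0.0005 0.092 0; 0.9 -0.0016 -0.0005 0.092 0; 0.9 -0.0016 -0.0005 0.092 0"

```text
time: 3.6
eef_pos: [462.8, -195.8, 59.7]
tcp_rot: [1.373, 2.825, 0.0]
contact_force: [0.1, 1.3, 6.8]
gripper_width: 0.272
```

drive_tool:
  series: "0.9 0 0 -0.02 0; 0.9 0 0 -0.05 0; 0.9 0 0 -0.09 0; 0.9 0 0 -0.12 0; 0.9 0 0 -0.12 0; 0.9 0 0 -0.12 0; 0.9 0 0 -0.12 0; 0.9 0 0 -0.12 0; 0.9 0 0 -0.12 0"

```text
time: 4.5
eef_pos: [462.2, -195.7, 178.5]
tcp_rot: [-1.373, -2.824, 0.001]
contact_force: [-0.4, 0.0, -3.2]
gripper_width: 0.271
```

```bash
python3 - <<'E'
from h import *
a=get_image('scene')[:,:,::-1];b=get_image('top')[:,:,::-1]
cv2.imwrite('pics/s1.png',a);cv2.imwrite('pics/t1.png',b)
p=state();print(p['eef_pos'],p['contact_force'],p['wrist_torque'],p['gripper_width'],p['qpos'])
print(proj('scene',p['eef_pos']),proj('top',p['eef_pos']))
A=cv2.resize(a[130:260,220:380],None,fx=4,fy=4,interpolation=cv2.INTER_CUBIC); cv2.imwrite('pics/c2.png',A)
print([plane('scene',266.8,170.1,60), plane('top',235.05,197.7,60)])
E
```

```text
[ 462.3214871  -195.72750511  178.84940254] [ 0.20697227 -0.34701696 -3.38680163] [-0.05824452 -0.03272908 -0.02566857] 0.27044205312437614 [-0.22122981  0.31011357  0.66429961  1.98464218 -0.23728805  0.92438947
  1.23032337]
(np.float64(291.98965848998637), np.float64(184.65475746582604)) (np.float64(320.0462857498304), np.float64(232.4169948607769))
[array([572.93706576,  79.83374129,  60.        ]), array([573.34668223,  76.30230624,  60.        ])]
```

View pics/c2.png

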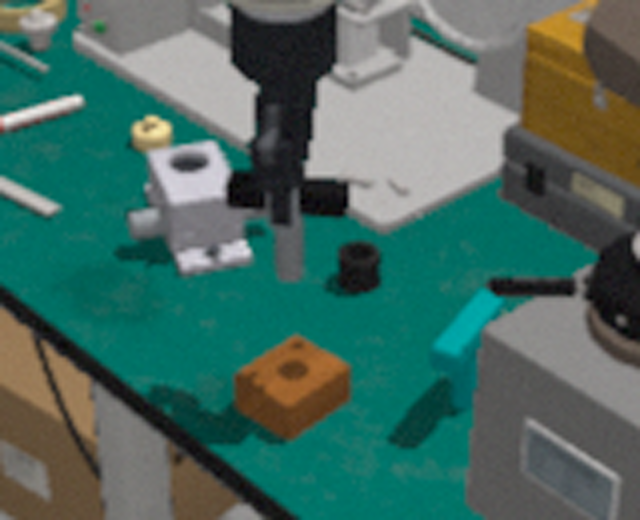

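drive_tool:
  series: "0.9 0.1462 0.2563 0 0; 0.9 0.1462 0.2563 0 0; 0.9 0.1462 0.2563 0 0; 0.9 0.1462 0.2563 0 0; 0.9 0.1462 0.2563 0 0; 0.9 0.1462 0.2563 0 0; 0.9 0.1462 0.2563 0 0; 0.9 0.1462 0.2563 0 0; 0.9 0.1462 0.2563 0.02 0; 0.9 0.1462 0.2563 0.035 0; 0.9 0.1462 0.2563 0.045 0; 0.9 0.1462 0.2563 0.045 0; 0.9 0.1462 0.2563 0.045 0; 0.9 0.1462 0.2563 0.045 0"

```text
time: 6.0
eef_pos: [574.1, 77.5, 135.0]
tcp_rot: [1.373, 2.825, 0.001]
contact_force: [0.1, -0.0, -2.4]
gripper_width: 0.269
```

```bash
python3 - <<'E'
from h import *
a=get_image('scene')[:,:,::-1];b=get_image('top')[:,:,::-1]
p=state();print(p['eef_pos'],p['tcp_rot'],p['contact_force'],p['wrist_torque'],p['qpos'])
e=p['eef_pos'];tip=e-[0,0,52.7]
print('tip proj',proj('scene',tip),proj('top',e),'mouth proj',proj('scene',(573,78,60)))
A=np.hstack([cv2.resize(x,None,fx=8,fy=8,interpolation=cv2.INTER_CUBIC) for x in(a[130:190,242:292],b[165:225,210:260])]); cv2.imwrite('pics/c3.png',A)
E
```

```text
[574.04806312  77.64066812 134.90510767] [1.37275211e+00 2.82500517e+00 8.74758159e-04] [ 0.01831858 -0.1238841  -2.98348751] [-0.01460644 -0.00887627 -0.01719158] [-0.58874431  0.49188655  0.51980424  1.83030279 -0.30470908  0.8981644
  0.73787993]
tip proj (np.float64(267.08918792245777), np.float64(164.94598797078646)) (np.float64(228.82142056285272), np.float64(193.60155999141563)) mouth proj (np.float64(267.12268566354635), np.float64(170.28955114330984))
```

View pics/c3.png

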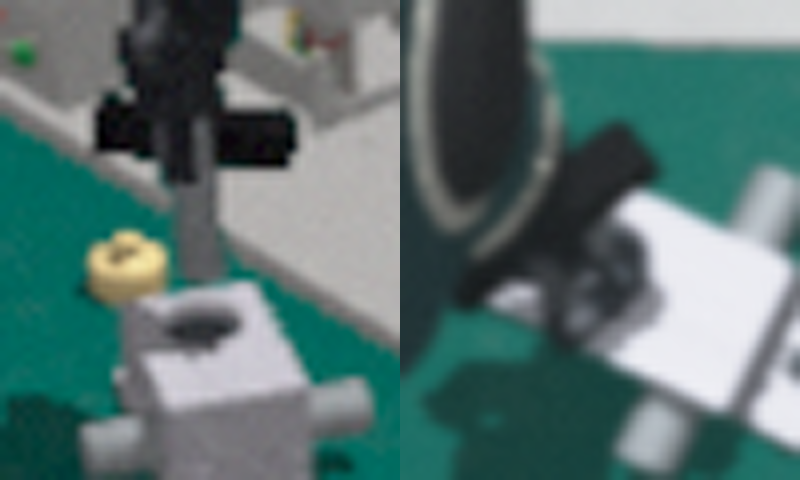

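drive_tool:
  series: "0.9 0 0 0.01 0; 0.9 0 0 0.018 0; 0.9 0 0 0.02 0; 0.9 0 0 0.022 0; 0.9 0 0 0.0235 0; 0.9 0 0 0.025 0; 0.9 0 0 0.025 0; 0.9 0 0 0.025 0"

```text
time: 6.9
eef_pos: [573.8, 77.6, 109.4]
tcp_rot: [1.373, 2.826, 0.0]
contact_force: [0.2, -0.1, -2.9]
gripper_width: 0.275
```

drive_tool:
  series: "0.9 0 0.003 0 0; 0.9 0 0.005 0 0; 0.9 0 0.006 0 0; 0.9 0 0.007 0 0; 0.9 0 0.007 0 0; 0.9 0 0.007 0 0"

```text
time: 7.5
eef_pos: [579.1, 81.9, 109.2]
tcp_rot: [-1.373, -2.825, 0.0]
contact_force: [-2.1, -0.8, -3.5]
gripper_width: 0.27
```

drive_tool:
  series: "0.9 0 0.001 0 0; 0.9 0 0.001 0 0; 0.9 0 0.001 0 0"

```text
time: 7.8
eef_pos: [579.4, 82.0, 109.2]
tcp_rot: [-1.373, -2.824, 0.002]
contact_force: [-4.8, -2.3, -0.2]
gripper_width: 0.276
```

drive_tool:
  series: "0.9 0 -0.004 0 0; 0.9 0 -0.009 0 0; 0.9 0 -0.013 0 0; 0.9 0 -0.0155 0 0; 0.9 0 -0.017 0 0; 0.9 0 -0.018 0 0; 0.9 0 -0.018 0 0; 0.9 0 -0.018 0 0"

```text
time: 8.6
eef_pos: [566.0, 71.6, 109.3]
tcp_rot: [1.373, 2.826, 0.0]
contact_force: [1.0, 0.5, -3.7]
gripper_width: 0.27
```

drive_tool:
  series: "0.9 0 -0.001 0 0; 0.9 0 -0.001 0 0; 0.9 0 -0.001 0 0"

```text
time: 8.9
eef_pos: [565.1, 70.8, 109.3]
tcp_rot: [1.373, 2.826, -0.0]
contact_force: [0.5, -0.4, -3.1]
gripper_width: 0.272
```

drive_tool:
  series: "0.9 0 -0.001 0 0; 0.9 0 -0.001 0 0; 0.9 0 -0.001 0 0"

```text
time: 9.2
eef_pos: [564.4, 70.3, 109.3]
tcp_rot: [1.373, 2.825, 0.0]
contact_force: [1.4, 0.6, -3.6]
gripper_width: 0.273
```

drive_tool:
  series: "0.9 0 -0.001 0 0; 0.9 0 -0.001 0 0; 0.9 0 -0.001 0 0"

```text
time: 9.5
eef_pos: [563.8, 69.9, 109.4]
tcp_rot: [1.373, 2.825, 0.001]
contact_force: [4.7, 1.8, -3.4]
gripper_width: 0.274
```

drive_tool:
  series: "0.9 0 0.004 0 0; 0.9 0 0.008 0 0; 0.9 0 0.0105 0 0; 0.9 0.003 0.0105 0 0; 0.9 0.005 0.0105 0 0; 0.9 0.006 0.0105 0 0; 0.9 0.007 0.0105 0 0; 0.9 0.007 0.0105 0 0; 0.9 0.007 0.0105 0 0"

```text
time: 10.4
eef_pos: [567.5, 81.5, 109.4]
tcp_rot: [1.373, 2.826, -0.0]
contact_force: [-0.4, -0.0, -2.8]
gripper_width: 0.272
```

drive_tool:
  series: "0.9 0.001 0 0 0; 0.9 0.001 0 0 0; 0.9 0.001 0 0 0"

```text
time: 10.7
eef_pos: [566.8, 82.4, 109.3]
tcp_rot: [1.373, 2.826, -0.0]
contact_force: [0.1, -0.7, -2.3]
gripper_width: 0.275
```

drive_tool:
  series: "0.9 0.001 0 0 0; 0.9 0.001 0 0 0; 0.9 0.001 0 0 0"

```text
time: 11.0
eef_pos: [566.2, 83.1, 109.3]
tcp_rot: [1.373, 2.826, -0.0]
contact_force: [0.5, -0.3, -2.3]
gripper_width: 0.27
```

drive_tool:
  series: "0.9 0.001 0 0 0; 0.9 0.001 0 0 0; 0.9 0.001 0 0 0"

```text
time: 11.3
eef_pos: [565.7, 83.8, 109.4]
tcp_rot: [1.373, 2.825, -0.0]
contact_force: [0.4, -1.0, -3.3]
gripper_width: 0.269
```

drive_tool:
  series: "0.9 0.001 0 0 0; 0.9 0.001 0 0 0; 0.9 0.001 0 0 0"

```text
time: 11.6
eef_pos: [565.3, 84.3, 109.4]
tcp_rot: [1.373, 2.825, -0.0]
contact_force: [2.5, -3.7, -3.8]
gripper_width: 0.272
```

drive_tool:
  series: "0.9 0.001 0 0 0; 0.9 0.001 0 0 0; 0.9 0.001 0 0 0"

```text
time: 11.9
eef_pos: [565.0, 84.7, 109.5]
tcp_rot: [1.373, 2.824, -0.0]
contact_force: [5.1, -4.6, -4.5]
gripper_width: 0.274
```

drive_tool:
  series: "0.9 -0.004 0 0 0; 0.9 -0.008 0 0 0; 0.9 -0.012 0 0 0; 0.9 -0.014 0 0 0; 0.9 -0.0155 0 0 0; 0.9 -0.017 0 0 0; 0.9 -0.017 0 0 0; 0.9 -0.017 0 0 0"

```text
time: 12.7
eef_pos: [574.8, 72.3, 109.3]
tcp_rot: [-1.373, -2.826, 0.0]
contact_force: [-1.0, 0.4, -2.3]
gripper_width: 0.271
```

drive_tool:
  series: "0.9 -0.001 0 0 0; 0.9 -0.001 0 0 0; 0.9 -0.001 0 0 0"

```text
time: 13.0
eef_pos: [575.5, 71.4, 109.3]
tcp_rot: [1.373, 2.826, -0.0]
contact_force: [-0.2, -0.5, -3.3]
gripper_width: 0.272
```

drive_tool:
  series: "0.9 -0.001 0 0 0; 0.9 -0.001 0 0 0; 0.9 -0.001 0 0 0"

```text
time: 13.3
eef_pos: [576.1, 70.6, 109.3]
tcp_rot: [1.373, 2.826, -0.0]
contact_force: [-0.2, 0.9, -2.9]
gripper_width: 0.269
```

drive_tool:
  series: "0.9 -0.001 0 0 0; 0.9 -0.001 0 0 0; 0.9 -0.001 0 0 0"

```text
time: 13.6
eef_pos: [576.6, 69.9, 109.3]
tcp_rot: [-1.373, -2.826, -0.0]
contact_force: [-0.9, 1.8, -2.6]
gripper_width: 0.271
```

drive_tool:
  series: "0.9 -0.001 0 0 0; 0.9 -0.001 0 0 0; 0.9 -0.001 0 0 0"

```text
time: 13.9
eef_pos: [577.1, 69.4, 109.2]
tcp_rot: [-1.372, -2.825, 0.0]
contact_force: [-3.7, 4.0, -2.3]
gripper_width: 0.271
```

drive_tool:
  series: "0.9 0.004 0 0 0; 0.9 0.008 0 0 0; 0.9 0.0102 0 0 0; 0.9 0.0102 0 0 0; 0.9 0.0102 0 0.002 0; 0.9 0.0102 0 0.003 0; 0.9 0.0102 0 0.004 0; 0.9 0.0102 0 0.004 0; 0.9 0.0102 0 0.004 0"

```text
time: 14.8
eef_pos: [571.1, 76.9, 105.3]
tcp_rot: [1.373, 2.826, -0.0]
contact_force: [0.2, -0.6, -2.6]
gripper_width: 0.273
```

drive_tool:
  series: "0.9 0 0 0.001 0; 0.9 0 0 0.001 0; 0.9 0 0 0.001 0"

```text
time: 15.1
eef_pos: [571.0, 77.0, 104.3]
tcp_rot: [-1.373, -2.826, 0.0]
contact_force: [-0.1, 0.7, -3.4]
gripper_width: 0.267
```

drive_tool:
  series: "0.9 0 0 0.001 0; 0.9 0 0 0.001 0; 0.9 0 0 0.001 0"

```text
time: 15.4
eef_pos: [571.0, 77.0, 103.3]
tcp_rot: [1.373, 2.826, -0.0]
contact_force: [-0.3, -0.9, -3.1]
gripper_width: 0.268
```

drive_tool:
  series: "0.9 0 0 0.001 0; 0.9 0 0 0.001 0; 0.9 0 0 0.002 0; 0.9 0 0 0.002 0"

```text
time: 15.8
eef_pos: [571.0, 77.0, 101.2]
tcp_rot: [-1.373, -2.826, 0.0]
contact_force: [0.6, -0.2, -3.5]
gripper_width: 0.271
```

drive_tool:
  series: "0.9 0 0 0.001 0; 0.9 0 0 0.002 0; 0.9 0 0 0.003 0; 0.9 0 0 0.003 0"

```text
time: 16.2
eef_pos: [571.0, 77.0, 98.2]
tcp_rot: [-1.373, -2.826, 0.0]
contact_force: [0.0, -1.0, -3.8]
gripper_width: 0.269
```

drive_tool:
  series: "0.9 0 0 0.001 0; 0.9 0 0 0.002 0; 0.9 0 0 0.003 0; 0.9 0 0 0.003 0"

```text
time: 16.6
eef_pos: [571.0, 77.0, 95.2]
tcp_rot: [1.373, 2.826, -0.0]
contact_force: [0.1, -1.6, -3.2]
gripper_width: 0.269
```

drive_tool:
  series: "0.9 0 0 0.001 0; 0.9 0 0 0.002 0; 0.9 0 0 0.003 0; 0.9 0 0 0.003 0"

```text
time: 17.0
eef_pos: [571.0, 77.0, 92.2]
tcp_rot: [-1.373, -2.826, 0.0]
contact_force: [-0.9, -0.9, -3.7]
gripper_width: 0.276
```

drive_tool:
  series: "0.9 0 0 0.001 0; 0.9 0 0 0.002 0; 0.9 0 0 0.002 0"

```text
time: 17.3
eef_pos: [571.2, 77.0, 90.7]
tcp_rot: [1.373, 2.826, 0.0]
contact_force: [-2.0, -2.1, 6.0]
gripper_width: 0.272
```

The key reached the floor at TCP z 90.7, as predicted, with about 9 N. Next I turn it clockwise and watch the wrist moment.

drive_tool:
  series: "0.9 0 0 -0.001 0; 0.9 0 0 -0.001 3; 0.9 0 0 -0.001 6; 0.9 0 0 -0.001 9; 0.9 0 0 -0.001 12; 0.9 0 0 -0.001 15; 0.9 0 0 -0.001 18; 0.9 0 0 -0.001 21; 0.9 0 0 -0.001 24; 0.9 0 0 -0.001 26; 0.9 0 0 -0.001 26; 0.9 0 0 -0.001 26"

```text
time: 18.5
eef_pos: [571.2, 77.1, 91.3]
tcp_rot: [1.972, 2.445, 0.0]
contact_force: [3.0, -1.6, -5.7]
gripper_width: 0.27
```

```bash
cat > w.py <<'E'
from cell import *
import numpy as np
p=state();r=p['tcp_rot'];print(p['time'],p['eef_pos'].round(1),'ty',round(2*np.degrees(np.arctan2(r[1],r[0]))%360,2),p['contact_force'].round(1),p['wrist_torque'].round(3),p['joint_efforts'][6].round(3),p['gripper_width'].round(3))
E
python3 w.py
```

```text
Traceback (most recent call last):
  File "w.py", line 3, in <module>
    p=state();r=p['tcp_rot'];print(p['time'],p['eef_pos'].round(1),'ty',round(2*np.degrees(np.arctan2(r[1],r[0]))%360,2),p['contact_force'].round(1),p['wrist_torque'].round(3),p['joint_efforts'][6].round(3),p['gripper_width'].round(3))
                                                                                                                                                                                                               ^^^^^^^^^^^^^^^^^^^^^^^^
AttributeError: 'float' object has no attribute 'round'
```

```bash
sed -i "s/p\['gripper_width'\].round(3)/p['gripper_width']/" w.py; python3 w.py
```

```text
18.5 [571.2  77.1  91.3] ty 102.24 [ 3.  -1.6 -5.7] [-0.385 -0.672  0.153] -0.304 0.2701504831443853
```

drive_tool:
  series: "0.9 0 0 0.0005 1.5; 0.9 0 0 0.0005 3; 0.9 0 0 0.0005 4; 0.9 0 0 0.0005 4; 0.9 0 0 0.0005 4"

```text
time: 19.0
eef_pos: [571.3, 77.1, 91.1]
tcp_rot: [2.058, 2.373, 0.001]
contact_force: [1.4, -1.2, 5.3]
gripper_width: 0.269
```

```bash
python3 w.py
```

```text
19.0 [571.3  77.1  91.1] ty 98.15 [ 1.4 -1.2  5.3] [-0.357 -0.079  0.15 ] -0.239 0.2694118494974171
```

drive_tool:
  series: "0.9 0 0 0 1; 0.9 0 0 0 2; 0.9 0 0 0 2; 0.9 0 0 0 2"

```text
time: 19.4
eef_pos: [571.3, 77.1, 91.1]
tcp_rot: [2.099, 2.337, 0.001]
contact_force: [0.6, -2.3, 5.9]
gripper_width: 0.271
```

```bash
python3 w.py
```

```text
19.4 [571.3  77.1  91.1] ty 96.16 [ 0.6 -2.3  5.9] [-0.376 -0.168  0.149] -0.241 0.2714157908734907
```

drive_tool:
  series: "0.9 0 0 0 1; 0.9 0 0 0 2; 0.9 0 0 0 2; 0.9 0 0 0 2"

```text
time: 19.8
eef_pos: [571.3, 77.1, 91.1]
tcp_rot: [2.14, 2.3, 0.001]
contact_force: [0.1, -1.7, 5.9]
gripper_width: 0.272
```

```bash
python3 w.py
```

```text
19.8 [571.3  77.1  91.1] ty 94.14 [ 0.1 -1.7  5.9] [-0.383 -0.131  0.206] -0.242 0.27209993930910475
```

drive_tool:
  series: "0.9 0 0 0 1; 0.9 0 0 0 2; 0.9 0 0 0 2; 0.9 0 0 0 2"

```text
time: 20.2
eef_pos: [571.4, 77.1, 91.1]
tcp_rot: [2.179, 2.262, 0.001]
contact_force: [-0.1, -1.9, 5.1]
gripper_width: 0.27
```

```bash
python3 w.py
```

```text
20.2 [571.4  77.1  91.1] ty 92.14 [-0.1 -1.9  5.1] [-0.339 -0.233  0.133] -0.243 0.2699748242387403
```

drive_tool:
  series: "0.9 0 0 0 1; 0.9 0 0 0 2; 0.9 0 0 0 2; 0.9 0 0 0 2"

```text
time: 20.6
eef_pos: [571.4, 77.1, 91.1]
tcp_rot: [2.218, 2.224, 0.001]
contact_force: [1.4, -1.5, 5.1]
gripper_width: 0.273
```

```bash
python3 w.py
```

```text
20.6 [571.4  77.1  91.1] ty 90.14 [ 1.4 -1.5  5.1] [-0.342 -0.234  0.211] -0.243 0.272593656748662
```

drive_tool:
  series: "0.9 0 0 0 1; 0.9 0 0 0 2; 0.9 0 0 0 2; 0.9 0 0 0 2"

```text
time: 21.0
eef_pos: [571.4, 77.1, 91.1]
tcp_rot: [2.257, 2.184, 0.001]
contact_force: [1.2, -0.3, 6.0]
gripper_width: 0.27
```

```bash
python3 w.py
```

```text
21.0 [571.4  77.1  91.1] ty 88.13 [ 1.2 -0.3  6. ] [-0.337 -0.318  0.248] -0.243 0.26989370913436456
```

drive_tool:
  series: "0.9 0 0 0 1; 0.9 0 0 0 2; 0.9 0 0 0 2; 0.9 0 0 0 2"

```text
time: 21.4
eef_pos: [571.4, 77.1, 91.1]
tcp_rot: [2.295, 2.145, 0.001]
contact_force: [1.7, -1.1, 6.4]
gripper_width: 0.272
```

```bash
python3 w.py
```

```text
21.4 [571.4  77.1  91.1] ty 86.12 [ 1.7 -1.1  6.4] [-0.393 -0.37   0.256] -0.243 0.2721173384759428
```

drive_tool:
  series: "0.9 0 0 0 1; 0.9 0 0 0 2; 0.9 0 0 0 2; 0.9 0 0 0 2"

```text
time: 21.8
eef_pos: [571.4, 77.1, 91.1]
tcp_rot: [2.332, 2.104, 0.001]
contact_force: [2.1, -1.5, 5.2]
gripper_width: 0.269
```

```bash
python3 w.py
```

```text
21.8 [571.4  77.1  91.1] ty 84.12 [ 2.1 -1.5  5.2] [-0.354 -0.368  0.257] -0.244 0.26903799764548914
```

drive_tool:
  series: "0.9 0 0 0 1; 0.9 0 0 0 2; 0.9 0 0 0 2; 0.9 0 0 0 2"

```text
time: 22.2
eef_pos: [571.5, 77.1, 91.1]
tcp_rot: [2.368, 2.063, 0.001]
contact_force: [1.3, -1.0, 6.2]
gripper_width: 0.272
```

```bash
python3 w.py
```

```text
22.2 [571.5  77.1  91.1] ty 82.12 [ 1.3 -1.   6.2] [-0.348 -0.453  0.192] -0.244 0.27248065650766107
```

drive_tool:
  series: "0.9 0 0 0 1; 0.9 0 0 0 2; 0.9 0 0 0 2; 0.9 0 0 0 2"

```text
time: 22.6
eef_pos: [571.5, 77.1, 91.1]
tcp_rot: [2.404, 2.022, 0.001]
contact_force: [1.5, -1.0, 5.7]
gripper_width: 0.275
```

```bash
python3 w.py
```

```text
22.6 [571.5  77.1  91.1] ty 80.12 [ 1.5 -1.   5.7] [-0.302 -0.531  0.194] -0.244 0.27517545701291596
```

drive_tool:
  series: "0.9 0 0 0 1; 0.9 0 0 0 2; 0.9 0 0 0 2; 0.9 0 0 0 2"

```text
time: 23.0
eef_pos: [571.5, 77.1, 91.1]
tcp_rot: [2.439, 1.979, 0.001]
contact_force: [1.9, -2.1, 5.7]
gripper_width: 0.271
```

```bash
python3 w.py
```

```text
23.0 [571.5  77.1  91.1] ty 78.1 [ 1.9 -2.1  5.7] [-0.331 -0.63   0.182] -0.245 0.27053426573622275
```

drive_tool:
  series: "0.9 0 0 0 1; 0.9 0 0 0 2; 0.9 0 0 0 2; 0.9 0 0 0 2"

```text
time: 23.4
eef_pos: [571.5, 77.1, 91.1]
tcp_rot: [2.473, 1.936, 0.001]
contact_force: [3.0, -1.0, 5.9]
gripper_width: 0.271
```

```bash
python3 w.py
```

```text
23.4 [571.5  77.1  91.1] ty 76.11 [ 3.  -1.   5.9] [-0.348 -0.665  0.173] -0.243 0.2713830441159485
```

drive_tool:
  series: "0.9 0 0 0 1; 0.9 0 0 0 2; 0.9 0 0 0 2; 0.9 0 0 0 2"

```text
time: 23.8
eef_pos: [571.6, 77.1, 91.1]
tcp_rot: [2.507, 1.893, 0.001]
contact_force: [1.8, -0.8, 5.3]
gripper_width: 0.273
```

```bash
python3 w.py
```

```text
23.8 [571.6  77.1  91.1] ty 74.11 [ 1.8 -0.8  5.3] [-0.336 -0.658  0.227] -0.244 0.27348888990844006
```

drive_tool:
  series: "0.9 0 0 0 1; 0.9 0 0 0 2; 0.9 0 0 0 2; 0.9 0 0 0 2"

```text
time: 24.2
eef_pos: [571.5, 77.1, 91.1]
tcp_rot: [2.54, 1.848, 0.001]
contact_force: [3.2, -1.3, 5.2]
gripper_width: 0.274
```

```bash
python3 w.py; python3 - <<'E'
from h import *
a=get_image('scene')[:,:,::-1];b=get_image('top')[:,:,::-1]
A=np.hstack([cv2.resize(x,None,fx=8,fy=8,interpolation=cv2.INTER_CUBIC) for x in(a[130:190,242:292],b[165:225,210:260])]); cv2.imwrite('pics/c4.png',A)
E
```

```text
24.2 [571.5  77.1  91.1] ty 72.09 [ 3.2 -1.3  5.2] [-0.342 -0.784  0.215] -0.245 0.27441346845632963
```

View pics/c4.png

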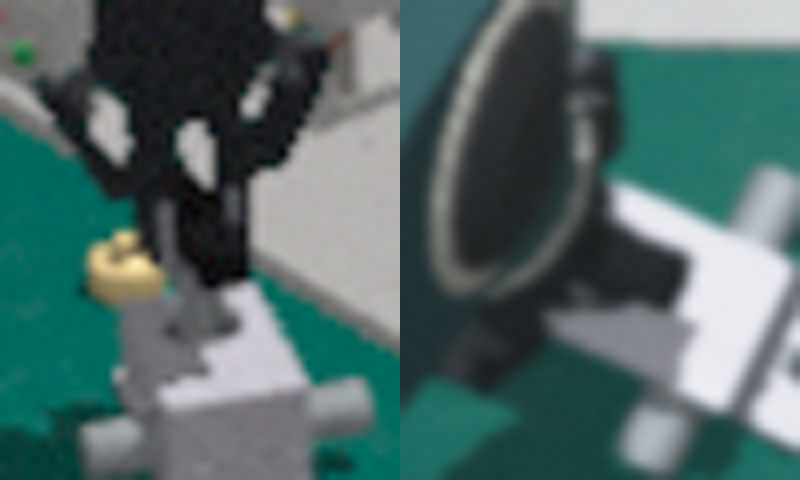

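drive_tool:
  series: "0.9 0 0 0 1; 0.9 0 0 0 2; 0.9 0 0 0 2; 0.9 0 0 0 2"

```text
time: 24.7
eef_pos: [571.5, 77.1, 91.1]
tcp_rot: [2.571, 1.804, 0.001]
contact_force: [4.6, -0.6, 5.8]
gripper_width: 0.271
```

```bash
python3 w.py
```

```text
24.7 [571.5  77.1  91.1] ty 70.12 [ 4.6 -0.6  5.8] [-0.358 -0.984  0.335] -0.376 0.2707344600992652
```

drive_tool:
  series: "0.9 0 0 0 1; 0.9 0 0 0 2; 0.9 0 0 0 2; 0.9 0 0 0 2"

```text
time: 25.1
eef_pos: [571.5, 77.1, 91.0]
tcp_rot: [2.602, 1.759, 0.001]
contact_force: [5.5, -1.0, 5.6]
gripper_width: 0.273
```

```bash
python3 w.py
```

```text
25.1 [571.5  77.1  91. ] ty 68.11 [ 5.5 -1.   5.6] [-0.457 -1.283  0.625] -0.59 0.273324160119469
```

drive_tool:
  series: "0.9 0 0 0 0.5; 0.9 0 0 0 1; 0.9 0 0 0 1; 0.9 0 0 0 1; 0.9 0 0 -0.0005 0; 0.9 0 0 -0.0005 -1; 0.9 0 0 -0.0005 -2; 0.9 0 0 -0.0005 -2"

```text
time: 25.9
eef_pos: [571.3, 77.0, 91.1]
tcp_rot: [2.571, 1.804, 0.001]
contact_force: [7.7, -1.3, -3.2]
gripper_width: 0.274
```

```bash
python3 w.py
```

```text
25.9 [571.3  77.   91.1] ty 70.11 [ 7.7 -1.3 -3.2] [-0.333 -1.923  0.019] 0.417 0.2738785183972787
```

drive_tool:
  series: "0.6 0 0 0 0; 0.4 0 0 0 0; 0.2 0 0 0 0; 0 0 0 0 0; 0 0 0 0 0; 0 0 0 0 0; 0 0 0 0 0; 0 0 0 0 0; 0 0 0 -0.02 0; 0 0 0 -0.05 0; 0 0 0 -0.09 0; 0 0 0 -0.12 0; 0 0 0 -0.12 0; 0 0 0 -0.12 0; 0 0 0 -0.12 0"

```text
time: 27.4
eef_pos: [570.5, 77.1, 210.4]
tcp_rot: [-2.57, -1.806, 0.002]
contact_force: [-0.6, -0.1, -1.0]
gripper_width: 1.003
```

```bash
python3 w.py; python3 - <<'E'
from h import *
a=get_image('scene')[:,:,::-1];b=get_image('top')[:,:,::-1]
A=np.hstack([cv2.resize(x,None,fx=5,fy=5,interpolation=cv2.INTER_CUBIC) for x in(a[120:200,232:312],b[155:235,190:270])]); cv2.imwrite('pics/c5.png',A)
print(proj('scene',(571.3,77,111)),proj('scene',(571.3,77,60)))
E
```

```text
27.4 [570.5  77.1 210.4] ty 70.17 [-0.6 -0.1 -1. ] [0.006 0.043 0.025] -0.007 1.0032677635898042
(np.float64(266.1552741478462), np.float64(158.28046731324685)) (np.float64(266.91811244993073), np.float64(170.55729587060577))
```

View pics/c5.png

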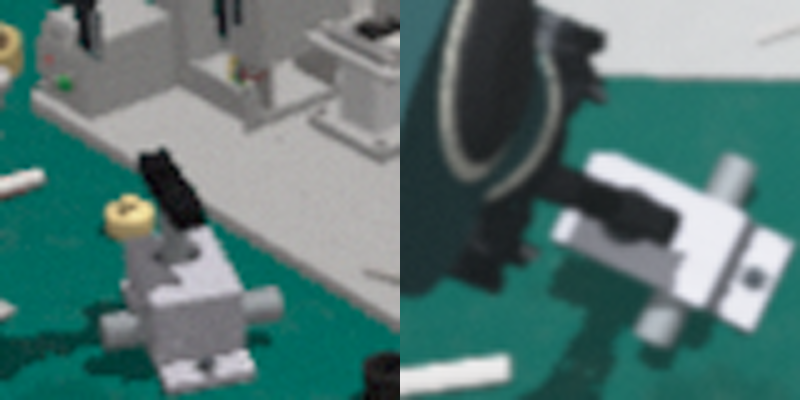

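```bash
python3 -c "
from cell import *
print(finish_job())"
```

```text
the job is handed in; nothing more can be done
None
```

I took the black T-key from the block, seated it in the clamp screw's socket and turned the screw clockwise until it came up firm. I then released the key and handed the job in at about 27.5 s; no verdict is reported.

- **Finding the centre:** I felt the counterbore wall on four sides with about 5 N and took the midpoint.
- **Seating:** The key went in at its existing angle with no search. It met the floor at tool height 90.7 mm, as predicted for fully home, with about 9 N.
- **Turning:** The drag stayed steady over about 58° of turn. Then the wrist torque rose to about 0.6 N m at about 62°. I went one degree further without a reading there, then backed off 3° before opening. The 58° is more than the 31–46° of screw travel alone. I put the rest down to play between key and socket.
- **Last checks:** After release, the final picture shows the key upright in the socket. Its handle is within about a pixel of where a fully home key should appear. The wrist force was near zero, and weight_0 next to the clamp looked unmoved. The robot stood about 100 mm clear.
- **Not confirmed:** I could not read the screw angle directly, so reaching the stop rests on the torque rise. I also did not measure the bystanders again at the end. A sideways force of about 8 N was on the key just before I let go.

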